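Spring the case open and load its keyed tray

TASK

Press the paddle of the catch on the front of the grey case so that its lid springs fully open by itself, with the robot keeping clear of the lid, and let go of the paddle. Then take the black tray by its rib and lower it gently onto the lugs in the case, wide notch over wide lug and narrow over narrow, until it sits flat on the bed; let it go, with the lid still open. Leave the two bottles standing where they are.

Things in the scene. Friction and masses are not known exactly. Their poses are not given: they have to be found in the camera images.
- case: Grey open-topped case fixed to the bench, 150 (x) x 190 (y) x 75 mm high, walls 6 mm; origin at the centre of its underside, z up, the catch is on its -x front. On its floor an aluminium bed, top 12 mm above the bench, with two steel lugs 14 mm high at x = 0: a wide one (30 mm in x) at y = +48, a narrow one (14 mm) at y = -48 mm; 11 mm thick in y, tapering 3 mm a side to the top.
- lid (a joint): Flat grey lid, 155 x 190 x 6 mm, top 81 mm above the bench when shut, hinged on the case's far (+x) rim (78 mm behind the case's origin, 78 mm up), sprung to open. 0 = shut and hooked, 1.85 rad = fully open, leaning back past upright. Unhooked, it swings up by itself in about 0.7 s, its front edge rising on a 155 mm arc. The robot must not touch it.
- lid_edge (a point): Middle of the lid's front edge, on its top face.
- catch (a joint): Steel rocker catch on the case's front, pivot along the case's y, 99 mm in front of the case's origin, 60 mm up. 0 = at rest, hook over the lid's tongue; grows as its paddle is pushed down, stop at 0.45 rad. Lets go of the lid at about 0.25 rad; needs about 4 N there, 5 N at the stop, at the press point; springs back to 0 when let go.
- paddle (a point): Press point on top of the catch's level steel paddle (48 mm long in x, 52 mm wide in y, 5 mm thick): 40 mm in front of the pivot, 10 mm from the paddle's front end, 64 mm in front of the case's front wall, 65 mm above the bench. It frees the lid when pushed straight down about 10 to 12 mm; the stop comes at about 17 mm.
- tray: Loose black tray, 80 (x) x 110 (y) x 26 mm high, about 0.22 kg, with a rib across its middle. Origin at the centre of its underside, z up. In the middle of each y end an open notch, 16 mm deep in y, through floor and end wall: 36 mm wide at +y, 20 mm at -y, 3 mm wider to each side than the lugs. Seated, its frame coincides with seat and the case's axes; turned half round it will not go down.
- tray_rib (a point): Middle of the top of the tray's solid rib, 55 mm above the tray's underside; the rib runs along the tray's x, 74 mm long, 12 mm thick in y, with 30 mm of free floor on both sides for the fingers. Grip it from above, fingers closing along the tray's y.
- wide_notch (a point): Point in the middle of the tray's wide notch (+y end), 48 mm from the tray's origin, 14 mm above its underside.
- seat (a point): Centre of the bed's top face in the case, 12 mm above the bench.
- wide_lug (a point): Middle of the top of the wide lug in the case, 14 mm above the bed.
- tall_bottle: Black glue bottle standing between the places of case and tray, 22 x 30 x 142 mm, origin under its base. Leave it alone.
- small_bottle: Small red and white bottle standing between them too, 28 x 28 x 75 mm, origin under its base. Leave it alone.

How it is judged (in metres and radians):
On the way, in this order (a step that is already met when the one before it is completed fails the run):
1. the lid has sprung open and the paddle is let go (value of joint lid above 1.6 rad and value of joint catch below 0.08 rad), for 0.2 s.
2. the tray is lifted off the bench, the lid being open (height (world z) of tray above 0.06 m and value of joint lid above 1.6 rad), for 0.1 s.
At the end, for the whole second after the job is handed in: The lid stands open (over 1.6 rad). The tray lies at rest on the bed in the case: underside within 4 mm of the bed's height, centre within 7 mm of the bed's centre, wide notch within 10 mm of the wide lug, tilt under 0.06 rad (value of joint lid above 1.6 rad and z of tray in the frame of seat between -0.004 and 0.004 m and horizontal distance between tray and seat below 0.007 m and horizontal distance between wide_notch and wide_lug below 0.01 m and angle between tray's own z axis and vertical below 0.06 rad and linear speed of tray below 0.02 m/s); the robot touches nothing.
It fails at once if the robot touches the lid with more than 1 N (contact force between any of the arm, the fingers and lid above 1 N).
It fails at once if the tray is banged onto the case or its lid (over 45 N) (contact force between tray and case above 45 N).
It fails at once if a bottle is shifted by more than 30 mm or knocked over (distance of any of tall_bottle, small_bottle from where it was at the start of the episode above 0.03 m or angle between any of tall_bottle, small_bottle's own z axis and vertical above 0.4 rad).
It also fails if it takes over 61 s, if anything falls off the work surface, if the arm or the gripper's body presses on something with over 40 N, if the wrist force passes 120 N, or if a joint passes its speed limit or range.

ROBOT

A 6-joint arm with a two-finger parallel gripper is mounted at the origin on a cart in front of the work surface, level with it; the furniture and walls round the work are solid. World frame = base frame: x ahead of the robot, y to its left, z up, the work surface at z = 0. Lengths are in m, angles in degrees, forces in N, time in s.
With the tool pointing down it reaches from about 0.4 to 0.825 m from the base axis. Payload 7 kg.
Tool frame: the origin (TCP) lies midway between the tips of the shut fingers; the grasp point (between the pads) lies r.grip_depth behind it (r.grip_depth is the distance from the TCP to the grasp point, in m); z points along the fingers, y is the line along which they close (so a half turn about z gives the same grasp; the last joint's range is limited). The gripper opens to 88 mm and grips with 3 to 60 N. Pads are 19 mm wide; open, the fingers measure 130 mm over their backs; the gripper's body (78 mm by 193 mm) begins 47 mm behind the grasp point.
Start: joints at [-54.826, 20.546, 0.682, 0, -70.136, -16.507], TCP at [0.216, -0.639, 0.227] pointing down, gripper open.
Joint ranges: [-176.03, 176.03], [-82.01, 121.73], [-58.28, 71.71], [-173.87, 95.51], [-174.79, -0.11], [-173.66, 173.66]. Speed limits (degrees/s): [136.94, 136.94, 172.46, 180, 180, 180].

INTERFACE

Orientations are given as [roll, pitch, yaw] about the fixed x, y, z axes, in that order (R = Rz(yaw) Ry(pitch) Rx(roll)).
In Python, from plant import r gives the robot as it stands.
- The arm moves only by the tool drive_effector, called as name(argument=value, ...), one argument or row to a line, values as JSON. Schema: {"type":"object","properties":{"increments":{"type":"array","items":{"type":"object","properties":{"d":{"type":"array","items":{"type":"number"},"minItems":3,"maxItems":3},"turn_vec":{"type":"array","items":{"type":"number"},"minItems":3,"maxItems":3}},"additionalProperties":false},"minItems":1,"maxItems":12},"aperture":{"type":"number"},"clamp_n":{"type":"number"},"only":{"type":"string"},"quiet":{"type":"boolean"},"lines":{"type":"string"}},"required":["increments"],"additionalProperties":false}. increments is a list of rows, 1 to 12 of them, each an object with the fields d (a list: dx, dy, dz in fractions of the full range, 1 being 0.75 m), turn_vec (a list: a rotation vector rx, ry, rz in shares of 45 degrees (1.0 is 45 degrees)); a field left out counts as zero; each row is the pose to reach, as a shift and turn from the pose commanded when the call began, along the tool's axes at that moment; what a row does not reach only later rows make up. A row lasts 1/12 s, in which the tool goes at most 0.0417 m and 7.16 degrees, less where a joint would pass 70% of its speed; a pose out of reach is approached as far as the arm can. aperture is the finger opening in m, set as the call begins (left out keeps the last). The fingers move at their own pace and stop on an object; clamp_n is the grip in N (left out, the last holds). Time passes only in rows, so rows that do not move let the fingers close. The tool returns the time, the measured TCP pose, the force, the opening and the grip force at its end. only (a regular expression) keeps the lines of the reply that match it, lines (a string "A,B") keeps lines A to B, and quiet returns only ok. Input that does not fit is refused with a message, and nothing moves.
- r.get_state(): the state, without advancing time (a new reading comes with each control period).
- r.capture(name): name is "scene" or "top" or "wrist"; returns a dict with "frame" (384x512x3 uint8, red, green, blue), "z_map" (384x512 float32, m along the optical axis (not along the pixel's ray), 0 where there is no reading), "fx", "fy", "cx", "cy" (pixels), "cam_to_world" (4x4, takes a point from camera to world coordinates). Camera axes: x right, y down, z forward; pixel columns grow to the right and rows downward; lengths in m; the calibration is good to about 2 mm. The wrist camera is an equidistant fisheye: a pixel r from the principal point sees the ray r / f radians off the axis. A picture is of the moment at which its call begins.
- r.close_job(): hands the job in; it is judged then, once.
The state is a dict: "time_s": time; "joints": joint angles; "qd": joint speeds; "joint_torque": joint torques, N m; "tcp_pos": TCP position; "eef_rot": TCP orientation; "contact_force": force on the tool from outside, world axes, zero at the start; "moment": the same for the moment, N m; "gripper_width": finger opening in m; "gripper_force": force on a finger pad.
Only numpy, scipy, OpenCV 4.12 (cv2) and the standard library are available. Lean on these libraries where they do the work, as an engineer would, in place of code of your own. Each camera call takes 0.05 s, during which the arm holds its last target. There are 200 camera calls.

## Working session

There is one attempt and no reset: what is moved stays moved. The work goes in short steps, Python scripts to look and compute and a tool call to move; the robot and the scene stay as the last step left them, time stands still between calls to the robot, and variables do not carry over. Pictures are saved under pics/ and viewed, at most 10 in all, crops included, and the job is handed in when it is done.

```bash
ls; mkdir -p pics
```

Create h.py:
```python
import numpy as np, cv2
from plant import r
def cap(n):
    c=r.capture(n); return c
def pts(c):
    z=c["z_map"]; v,u=np.mgrid[:z.shape[0],:z.shape[1]]
    P=np.stack([(u-c["cx"])/c["fx"]*z,(v-c["cy"])/c["fy"]*z,z],-1)
    T=np.array(c["cam_to_world"]); W=P@T[:3,:3].T+T[:3,3]; W[z==0]=np.nan
    return W
```

Run:
```python
from h import *
a=cap("top");b=cap("scene")
for n,c in(("top",a),("scene",b)):
    np.savez(f"{n}0.npz",**c); cv2.imwrite(f"pics/{n}0.png",c["frame"][:,:,::-1])
    print(n,c["fx"],c["fy"],c["cx"],c["cy"],np.round(c["cam_to_world"],3).tolist())
s=r.get_state();print(s["tcp_pos"],s["eef_rot"],s["gripper_width"],r.grip_depth,s["time_s"])
```

```text
pics
plant.py
top 367.39315874131734 367.39315874131734 251.9199968288502 191.29134602923074 [[-0.006, -0.983, 0.185, 0.421], [-1.0, 0.005, -0.007, -0.055], [0.006, -0.185, -0.983, 0.902], [0.0, 0.0, 0.0, 1.0]]
scene 408.84697588074954 408.84697588074954 249.43104732793392 194.9768685276243 [[-0.849, -0.239, 0.471, 0.134], [-0.528, 0.353, -0.772, 0.691], [0.018, -0.905, -0.426, 0.465], [0.0, 0.0, 0.0, 1.0]]
[ 0.21586499 -0.63908207  0.22572762] [ 1.79913497e+02 -9.75160988e-03 -1.61338331e+02] 0.08763428460100649 0.0188 0.1
```

View pics/top0.png

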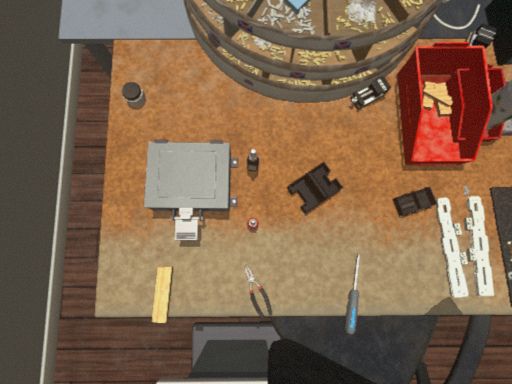

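View pics/scene0.png

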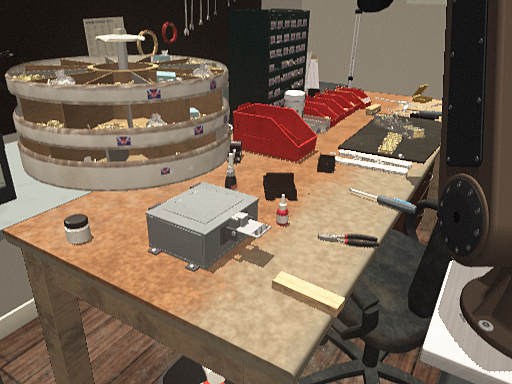

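The top view shows the grey case at (188,176) with its paddle at (186,228). The black tray is at (315,187), turned; the tall bottle is at (252,160) and the small one at (252,224). The scene view agrees. I'll measure next and enlarge the tray.

Run:
```python
from h import *
c=dict(np.load("top0.npz"));W=pts(c);f=c["frame"]
cv2.imwrite("pics/tray.png",cv2.resize(f[150:225,275:355,::-1],None,fx=7,fy=7,interpolation=cv2.INTER_CUBIC))
z=W[...,2]; reg=np.zeros(z.shape,bool)
def box(m,n):
    k=np.uint8(m); nn,l,st,_=cv2.connectedComponentsWithStats(k); i=1+np.argmax(st[1:,4]); m=l==i
    P=W[m]; rc=cv2.minAreaRect(np.float32(P[:,:2]))
    print(n,m.sum(),"c",np.round(rc[0],4),"size",np.round(rc[1],4),"ang",round(rc[2],2),"z",np.round(np.percentile(P[:,2],[5,50,95]),4)); return m
def R(v0,v1,u0,u1):
    g=np.zeros(z.shape,bool); g[v0:v1,u0:u1]=1; return g
box(R(130,225,135,245)&(z>.073)&(z<.09),"lid")
box(R(205,250,165,210)&(z>.055)&(z<.0725),"paddle")
t=R(150,225,275,355)
box(t&(z>.010),"tray"); box(t&(z>.045),"rib"); 
m=box(t&(z>.018)&(z<.034),"rim")
box(R(140,175,240,265)&(z>.02),"tall");box(R(210,235,240,265)&(z>.02),"small")
print(W[228,180:194,:].round(3)[::3].tolist())
```

```text
lid 5632 c [0.6059 0.0896] size [0.1905 0.1858] ang 89.37 z [0.0788 0.0816 0.0843]
paddle 600 c [0.5038 0.092 ] size [0.0909 0.0711] ang 87.72 z [0.061  0.0648 0.0682]
tray 627 c [ 0.5967 -0.2137] size [0.0801 0.1106] ang 33.84 z [0.0132 0.0262 0.0557]
rib 176 c [ 0.5964 -0.2133] size [0.0733 0.0122] ang 34.16 z [0.0471 0.0541 0.0564]
rim 318 c [ 0.5968 -0.2137] size [0.0801 0.1105] ang 33.84 z [0.0194 0.0253 0.0295]
tall 200 c [ 0.6484 -0.0609] size [0.029  0.0165] ang 82.84 z [0.0258 0.0816 0.1407]
small 107 c [ 0.5066 -0.0604] size [0.0238 0.0266] ang 89.71 z [0.0294 0.0367 0.0728]
[[0.494, 0.104, 0.065], [0.494, 0.097, 0.064], [0.494, 0.09, 0.064], [0.494, 0.083, 0.064], [0.494, 0.076, 0.066]]
```

View pics/tray.png

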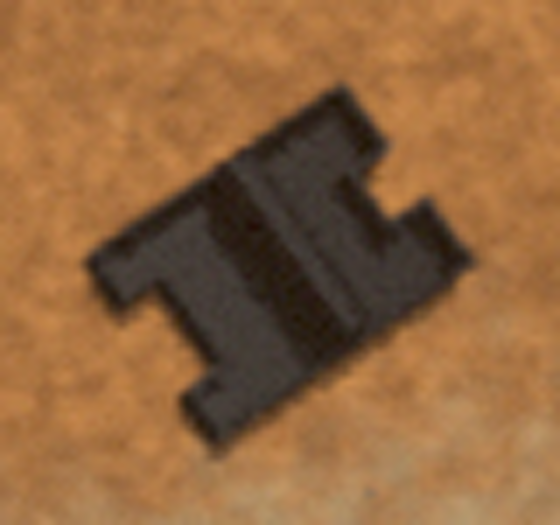

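The enlarged view shows the wide notch at lower left (190,340) and the narrow one at upper right (385,215). So the tray's +y points to world (-x,+y) and its yaw is about +34°. Next, the case axes and paddle more precisely.

Run:
```python
from h import *
c=dict(np.load("top0.npz"));W=pts(c);z=W[...,2]
m=np.zeros(z.shape,np.uint8);m[130:225,135:245]=((z>.076)&(z<.088))[130:225,135:245]
m=cv2.morphologyEx(m,cv2.MORPH_OPEN,np.ones((31,31)))
P=W[m>0];print("lid",np.round(cv2.minAreaRect(np.float32(P[:,:2])),4) if 0 else cv2.minAreaRect(np.float32(P[:,:2])),P[:,2].mean())
# front edge & side edges line fit
ys,xs=[],[]
for u in range(152,226,2):
    if 172<u<202: continue
    v=np.nonzero(m[:,u])[0].max(); ys.append(W[v,u,:2])
ys=np.array(ys);k=np.polyfit(ys[:,1],ys[:,0],1);print("front x=",k, "yaw",-np.degrees(np.arctan(k[0])))
for f in (np.min,np.max):
    q=np.array([W[v,f(np.nonzero(m[v])[0]),:2] for v in range(148,205,2)]);k=np.polyfit(q[:,0],q[:,1],1);print("side",np.degrees(np.arctan(k[0])),q[:,1].mean())
m=np.zeros(z.shape,np.uint8);m[212:250,165:210]=((z>.058)&(z<.072))[212:250,165:210]
for v in range(212,245,2):
    n=np.nonzero(m[v])[0]
    if len(n):print(v,n.min(),n.max(),W[v,n.min()].round(4),W[v,n.max()].round(4))
```

```text
lid ((0.5913979411125183, 0.131215900182724), (0.10495590418577194, 0.08883949369192123), 0.9288938641548157) 0.0817094345452102Traceback (most recent call last):
  File "<stdin>", line 10, in <module>
    return umr_maximum(a, axis, None, out, keepdims, initial, where)
ValueError: zero-size array to reduction operation maximum which has no identity
```

Run:
```python
from h import *
c=dict(np.load("top0.npz"));W=pts(c);z=W[...,2]
m=np.zeros(z.shape,np.uint8);m[130:225,135:245]=((z>.07)&(z<.095))[130:225,135:245]
m=cv2.morphologyEx(m,cv2.MORPH_CLOSE,np.ones((5,5)))
m=cv2.morphologyEx(m,cv2.MORPH_OPEN,np.ones((25,25)))
P=W[m>0];print("lid",cv2.minAreaRect(np.float32(P[:,:2])),P[:,2].mean())
us=np.nonzero(m.sum(0)>40)[0];vs=np.nonzero(m.sum(1)>60)[0];print(us[[0,-1]],vs[[0,-1]])
ray=lambda u,v:W[v,u,:2]
q=np.array([ray(u,np.nonzero(m[:,u])[0].max()) for u in us[3:-3] if not 168<u<204]);k=np.polyfit(q[:,1],q[:,0],1);print("front x=",k,"yaw",-np.degrees(np.arctan(k[0])),q[:,0].mean())
q=np.array([ray(u,np.nonzero(m[:,u])[0].min()) for u in us[3:-3]]);k=np.polyfit(q[:,1],q[:,0],1);print("back x=",k,"yaw",-np.degrees(np.arctan(k[0])),q[:,0].mean())
for f in (np.min,np.max):
    q=np.array([ray(f(np.nonzero(m[v])[0]),v) for v in vs[4:-4]]);k=np.polyfit(q[:,0],q[:,1],1);print("side",np.degrees(np.arctan(k[0])),q[:,1].mean())
m=np.zeros(z.shape,np.uint8);m[212:250,165:210]=((z>.058)&(z<.072))[212:250,165:210]
for v in range(212,245,2):
    n=np.nonzero(m[v])[0]
    if len(n):print(v,n.min(),n.max(),W[v,n.min()].round(4),W[v,n.max()].round(4))
```

```text
lid ((nan, nan), (0.0, 0.0), 0.0) nan
[146 228] [143 207]
front x= [0.0213604  0.53684193] yaw -1.2236749189919984 0.5386479044017164
back x= [0.02471574 0.68899404] yaw -1.415819475508346 0.6912236956670529
 ** On entry to DLASCL parameter number  4 had an illegal value
 ** On entry to DLASCL parameter number  4 had an illegal value
 ** On entry to DLASCL parameter number  4 had an illegal value
 ** On entry to DLASCL parameter number  4 had an illegal value
 ** On entry to DLASCL parameter number  5 had an illegal value
 ** On entry to DLASCL parameter number  4 had an illegal valueTraceback (most recent call last):
  File "<stdin>", line 12, in <module>
    c, resids, rank, s = lstsq(lhs, rhs, rcond)
                         ~~~~~^^^^^^^^^^^^^^^^^
    x, resids, rank, s = _umath_linalg.lstsq(a, b, rcond,
                         ~~~~~~~~~~~~~~~~~~~^^^^^^^^^^^^^
                                             signature=signature)
                                             ^^^^^^^^^^^^^^^^^^^^
    raise LinAlgError("SVD did not converge in Linear Least Squares")
numpy.linalg.LinAlgError: SVD did not converge in Linear Least Squares
```

Add to h.py:
```python
from scipy.spatial.transform import Rotation as Ro
def delta(*targets):
    s=r.get_state();R0=Ro.from_euler('xyz',s["eef_rot"],degrees=True);p=np.array(s["tcp_pos"])
    print("t",s["time_s"],"p",p.round(4),np.round(s["eef_rot"],2),"w",round(s["gripper_width"],4),"F",np.round(s["contact_force"],1),"j",np.round(s["joints"],0))
    for x,y,z,yaw in targets:
        R1=Ro.from_euler('xyz',[180,0,yaw],degrees=True)
        print("  ->",(x,y,z,yaw),(R0.inv().apply(np.array([x,y,z])-p)).round(4),(R0.inv()*R1).as_rotvec(degrees=True).round(2))
```

Run:
```python
from h import *
c=dict(np.load("top0.npz"));W=pts(c);z=W[...,2];f=c["frame"].astype(int)
m=np.zeros(z.shape,bool);m[205:250,165:210]=True
m&=(z>.058)&(z<.072)
for v in range(206,246,3):
    n=np.nonzero(m[v])[0]
    if len(n):print(v,n.min(),n.max(),W[v,n.min()].round(4),W[v,n.max()].round(4))
L=(z>.074)&(z<.09);L[:130]=0;L[225:]=0;L[:,:135]=0;L[:,245:]=0
for s in(0,-1):
    q=np.array([W[v,np.nonzero(L[v])[0][s],:2] for v in range(150,203)]);k=np.polyfit(q[:,0],q[:,1],1);print("side",np.degrees(np.arctan(k[0])),np.median(q,0))
delta((.42,-.3,.2,-170),(.476,.09,.12,-181.3))
```

```text
209 172 206 [0.5371 0.1225 0.0684] [0.5371 0.0453 0.065 ]
212 172 200 [0.5302 0.1223 0.0684] [0.5299 0.0585 0.0681]
215 172 200 [0.5233 0.122  0.0684] [0.523  0.0584 0.0677]
218 171 201 [0.5166 0.1244 0.0672] [0.5165 0.0563 0.0649]
221 175 197 [0.51   0.1157 0.0636] [0.5103 0.0662 0.0585]
224 175 197 [0.5033 0.1157 0.0626] [0.5028 0.0651 0.0651]
227 175 197 [0.4962 0.115  0.0649] [0.4961 0.0654 0.0626]
230 174 196 [0.4896 0.1174 0.0632] [0.4893 0.0674 0.0635]
233 174 196 [0.4826 0.1167 0.0657] [0.4823 0.067  0.0649]
236 174 196 [0.4759 0.1167 0.0646] [0.4757 0.067  0.0636]
239 174 196 [0.4693 0.117  0.0618] [0.4688 0.0667 0.0652]
side -0.9240354404789015 [0.61212727 0.18292445]
side -1.2866141985373218 [ 0.61109055 -0.00534554]
t 0.1 p [ 0.2159 -0.6391  0.2257] [ 1.7991e+02 -1.0000e-02 -1.6134e+02] w 0.0876 F [-0.3  0.1 -0.1] j [-55.  21.   1.  -0. -70. -17.]
  -> (0.42, -0.3, 0.2, -170) [-0.3019  0.2559  0.0261] [ 0.09 -0.02  8.66]
  -> (0.476, 0.09, 0.12, -181.3) [-0.4798  0.6074  0.1066] [ 0.08 -0.02 19.96]
```

The rows are not in the units I measure in: shifts go in shares of 0.75 m and turns go in shares of 45 degrees. I convert before sending: 0.607 m / 0.75 = 0.8093, -0.48 m / 0.75 = -0.64, 20 degrees / 45 = 0.4444.

drive_effector(
  increments=[
    {"d": [-0.4027, 0.3413, 0.0347], "turn_vec": [0, 0, 0.2]},
    {"d": [-0.4027, 0.3413, 0.0347], "turn_vec": [0, 0, 0.2]},
    {"d": [-0.4027, 0.3413, 0.0347], "turn_vec": [0, 0, 0.2]},
    {"d": [-0.4027, 0.3413, 0.0347], "turn_vec": [0, 0, 0.2]},
    {"d": [-0.4027, 0.3413, 0.0347], "turn_vec": [0, 0, 0.2]},
    {"d": [-0.4027, 0.3413, 0.0347], "turn_vec": [0, 0, 0.2]},
    {"d": [-0.4027, 0.3413, 0.0347], "turn_vec": [0, 0, 0.2]},
    {"d": [-0.4027, 0.3413, 0.0347], "turn_vec": [0, 0, 0.2]},
    {"d": [-0.4027, 0.3413, 0.0347], "turn_vec": [0, 0, 0.2]},
    {"d": [-0.64, 0.8093, 0.1147], "turn_vec": [0, 0, 0.4444]},
    {"d": [-0.64, 0.8093, 0.1147], "turn_vec": [0, 0, 0.4444]},
    {"d": [-0.64, 0.8093, 0.1147], "turn_vec": [0, 0, 0.4444]},
  ],
  aperture=0,
  clamp_n=20,
)

```text
time_s: 1.1
tcp_pos: [0.4281, -0.201, 0.184]
eef_rot: [180.0, -0.0, 178.3]
contact_force: [1.8, -0.4, -0.1]
gripper_width: 0.0127
gripper_force: 0.0
```

```bash
python3 -c "
from h import *
delta((.476,.092,.12,-181.2),(.476,.092,.09,-181.2))"
```

```text
t 1.1 p [ 0.4281 -0.201   0.184 ] [ 1.7999e+02 -2.0000e-02  1.7834e+02] w 0.0127 F [ 1.8 -0.4 -0.1] j [ -1.   3. -28.  -0. -59. -90.]
  -> (0.476, 0.092, 0.12, -181.2) [-0.0394  0.2943  0.0641] [ 0.01 -0.02 -0.46]
  -> (0.476, 0.092, 0.09, -181.2) [-0.0394  0.2943  0.0941] [ 0.01 -0.02 -0.46]
```

To row units: 0.294 m / 0.75 = 0.392, 0.085 m / 0.75 = 0.1133.

drive_effector(
  increments=[
    {"d": [-0.052, 0.392, 0.08]},
    {"d": [-0.052, 0.392, 0.08]},
    {"d": [-0.052, 0.392, 0.08]},
    {"d": [-0.052, 0.392, 0.08]},
    {"d": [-0.052, 0.392, 0.08]},
    {"d": [-0.052, 0.392, 0.08]},
    {"d": [-0.052, 0.392, 0.08]},
    {"d": [-0.052, 0.392, 0.08]},
    {"d": [-0.052, 0.392, 0.08]},
    {"d": [-0.052, 0.392, 0.1133]},
    {"d": [-0.052, 0.392, 0.1133]},
    {"d": [-0.052, 0.392, 0.1133]},
  ],
)

```text
time_s: 2.1
tcp_pos: [0.4729, 0.089, 0.0989]
eef_rot: [-179.9, -0.2, 178.6]
contact_force: [-1.4, -0.5, -0.6]
gripper_width: 0.0005
gripper_force: 0.0
```

```bash
python3 -c "
from h import *
delta((.476,.092,.052,-181.2),(.476,.092,.1,-181.2))"
```

```text
t 2.1 p [0.4729 0.089  0.0989] [-1.7989e+02 -1.6000e-01  1.7863e+02] w 0.0005 F [-1.4 -0.5 -0.6] j [  34.   10.  -33.   -0.  -47. -125.]
  -> (0.476, 0.092, 0.052, -181.2) [-0.0031  0.0032  0.0469] [-0.11 -0.16 -0.17]
  -> (0.476, 0.092, 0.1, -181.2) [-0.003   0.0031 -0.0011] [-0.11 -0.16 -0.17]
```

To row units: 0.046 m / 0.75 = 0.0613, 0.042 m / 0.75 = 0.056.

drive_effector(
  increments=[
    {"d": [0, 0, 0.02]},
    {"d": [0, 0, 0.0373]},
    {"d": [0, 0, 0.0453]},
    {"d": [0, 0, 0.0507]},
    {"d": [0, 0, 0.056]},
    {"d": [0, 0, 0.0613]},
    {"d": [0, 0, 0.0613]},
  ],
)

```text
time_s: 2.68
tcp_pos: [0.4742, 0.0897, 0.0536]
eef_rot: [-180.0, 0.0, 178.7]
contact_force: [-0.3, -3.3, 5.5]
gripper_width: 0.0007
gripper_force: 2.4
```

To row units: 0.003 m / 0.75 = 0.004.

drive_effector(
  increments=[
    {"d": [0, 0, 0.004]},
    {"d": [0, 0, 0.004]},
    {"d": [0, 0, 0.004]},
    {"d": [0, 0, 0.004]},
    {"d": [0, 0, 0.004]},
    {"d": [0, 0, 0.004]},
    {"d": [0, 0, 0.004]},
    {"d": [0, 0, 0.004]},
    {"d": [0, 0, 0.004]},
  ],
)

```text
time_s: 3.43
tcp_pos: [0.4745, 0.0901, 0.0512]
eef_rot: [-180.0, 0.1, 178.7]
contact_force: [0.2, -3.9, 5.9]
gripper_width: 0.0005
gripper_force: 2.6
```

Run:
```python
from h import *
c=cap("scene");cv2.imwrite("pics/scene1.png",c["frame"][:,:,::-1])
```

```text
(no output)
```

View pics/scene1.png

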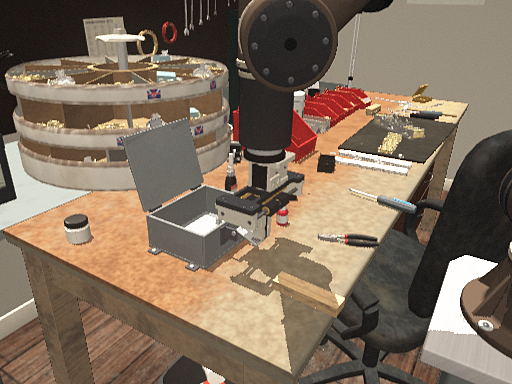

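The picture shows the lid standing open (165,165), leaning back, with the gripper on the paddle at (255,225). Now let go, straight up, then over to the tray while opening the fingers.

To row units: -0.15 m / 0.75 = -0.2, -0.06 m / 0.75 = -0.08.

drive_effector(
  increments=[
    {"d": [0.004, 0, -0.04]},
    {"d": [0.0133, 0, -0.08]},
    {"d": [0.0133, 0, -0.1333]},
    {"d": [0.0133, 0, -0.1867]},
    {"d": [0.0133, 0, -0.2]},
    {"d": [0.0133, 0, -0.2]},
  ],
)

```text
time_s: 3.98
tcp_pos: [0.4665, 0.092, 0.205]
eef_rot: [179.7, 0.4, 178.7]
contact_force: [0.2, 0.4, -0.8]
gripper_width: 0.0004
gripper_force: 0.0
```

```bash
python3 -c "
from h import *
c=cap('top');np.savez('top1.npz',**c);cv2.imwrite('pics/top1.png',c['frame'][:,:,::-1])
delta((.5965,-.2135,.17,-146),(.5965,-.2135,.1,-146))"
```

```text
t 4.0333 p [0.4652 0.0914 0.2027] [179.8    0.26 178.68] w 0.0001 F [-0.6 -0.3 -0.6] j [  35.    2.  -26.   -0.  -61. -126.]
  -> (0.5965, -0.2135, 0.17, -146) [-0.1381 -0.3019  0.0323] [  0.11   0.31 -35.32]
  -> (0.5965, -0.2135, 0.1, -146) [-0.1378 -0.3022  0.1023] [  0.11   0.31 -35.32]
```

View pics/top1.png

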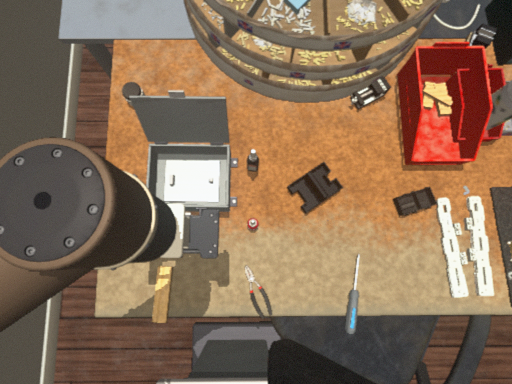

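The lid stands open at (183,120), the bed and both lugs are visible at (172,181) and (210,181), and tray and bottles have not moved. I'll travel to the tray and measure the lugs.

To row units: -0.302 m / 0.75 = -0.4027, -0.138 m / 0.75 = -0.184, -35.3 degrees / 45 = -0.7844.

drive_effector(
  increments=[
    {"d": [-0.184, -0.4027, 0.0427], "turn_vec": [0, 0, -0.7844]},
    {"d": [-0.184, -0.4027, 0.0427], "turn_vec": [0, 0, -0.7844]},
    {"d": [-0.184, -0.4027, 0.0427], "turn_vec": [0, 0, -0.7844]},
    {"d": [-0.184, -0.4027, 0.0427], "turn_vec": [0, 0, -0.7844]},
    {"d": [-0.184, -0.4027, 0.0427], "turn_vec": [0, 0, -0.7844]},
    {"d": [-0.184, -0.4027, 0.0427], "turn_vec": [0, 0, -0.7844]},
    {"d": [-0.184, -0.4027, 0.0427], "turn_vec": [0, 0, -0.7844]},
    {"d": [-0.184, -0.4027, 0.0427], "turn_vec": [0, 0, -0.7844]},
    {"d": [-0.184, -0.4027, 0.0427], "turn_vec": [0, 0, -0.7844]},
    {"d": [-0.184, -0.4027, 0.0427], "turn_vec": [0, 0, -0.7844]},
    {"d": [-0.184, -0.4027, 0.0427], "turn_vec": [0, 0, -0.7844]},
  ],
  aperture=0.07,
  clamp_n=20,
)

```text
time_s: 4.95
tcp_pos: [0.5944, -0.2162, 0.1659]
eef_rot: [179.9, -0.1, -146.2]
contact_force: [0.2, 0.1, -0.9]
gripper_width: 0.0672
gripper_force: 0.0
```

Run:
```python
from h import *
c=cap("top");np.savez("top2.npz",**c);W=pts(c);z=W[...,2];f=c["frame"]
cv2.imwrite("pics/case.png",cv2.resize(f[130:225,135:245,::-1],None,fx=7,fy=6.2,interpolation=cv2.INTER_CUBIC))
delta((.5965,-.2135,.1,-146))
m=np.zeros(z.shape,np.uint8);m[145:205,155:225]=((z>.018)&(z<.04))[145:205,155:225]
n,l,st,ce=cv2.connectedComponentsWithStats(m)
for i in range(1,n):
    if st[i,4]>8:
        P=W[l==i];T=P[P[:,2]>.023];print(st[i],P.mean(0).round(4),T[:,:2].mean(0).round(4),cv2.minAreaRect(np.float32(T[:,:2])))
# case rim
L=(z>.068)&(z<.085)
s=[]
for k in(0,-1):
    q=[]
    for v in range(150,205):
        n=np.nonzero(L[v,140:240])[0]
        if len(n): q.append(W[v,140+n[k],:2])
    q=np.array(q);p=np.polyfit(q[:,0],q[:,1],1);print("side",np.degrees(np.arctan(p[0])),np.polyval(p,.615))
for k in(0,-1):
    q=np.array([W[np.nonzero(L[140:215,u])[0][k]+140,u,:2] for u in list(range(153,170))+list(range(206,225)) if L[140:215,u].any()]);p=np.polyfit(q[:,1],q[:,0],1);print("x",-np.degrees(np.arctan(p[0])),np.polyval(p,.09))
```

```text
t 5.0 p [ 0.5943 -0.2151  0.1666] [ 1.7989e+02 -1.1000e-01 -1.4613e+02] w 0.0684 F [ 0.5 -0.   0.6] j [ -2.  19. -10.  -0. -61. -54.]
  -> (0.5965, -0.2135, 0.1, -146) [-0.0028 -0.      0.0666] [ 0.11 -0.11 -0.13]
side 2.1481885491696673 0.1796145962251067
side -13.386877994722882 0.1928760036394299Traceback (most recent call last):
  File "<stdin>", line 20, in <module>
IndexError: too many indices for array: array is 1-dimensional, but 2 were indexed
```

View pics/case.png

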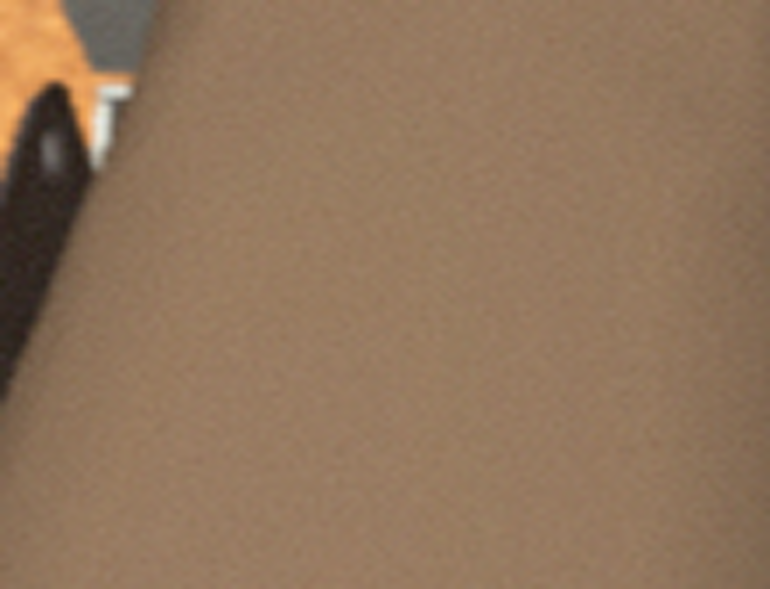

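The forearm hides the case in this view, so I'll use the earlier top1 picture for the lugs.

Run:
```python
from h import *
c=dict(np.load("top1.npz"));W=pts(c);z=W[...,2];f=c["frame"]
cv2.imwrite("pics/case2.png",cv2.resize(f[138:218,140:240,::-1],None,fx=8,fy=7.4,interpolation=cv2.INTER_CUBIC))
m=np.zeros(z.shape,np.uint8);m[145:205,155:225]=((z>.018)&(z<.04))[145:205,155:225]
n,l,st,ce=cv2.connectedComponentsWithStats(m)
for i in range(1,n):
    if st[i,4]>8:
        P=W[l==i];T=P[P[:,2]>.022];print(st[i],P.mean(0).round(4),T.mean(0).round(4),cv2.minAreaRect(np.float32(T[:,:2])))
b=(z>.006)&(z<.017);b[:148]=0;b[206:]=0;b[:,:152]=0;b[:,230:]=0
P=W[b];print("bed",np.nanmedian(P,0),np.percentile(P,[1,99],axis=0).round(4).tolist())
```

```text
[155 150  70  20 198] [0.6832 0.0997 0.0285] [0.684  0.1006 0.0306] ((0.685081422328949, 0.09500505030155182), (0.03128359839320183, 0.17312392592430115), 9.373812675476074)
[169 175   5  11  47] [0.6157 0.1373 0.0241] [0.6159 0.1377 0.0251] ((0.6159471869468689, 0.13786427676677704), (0.02251940220594406, 0.007799976505339146), 0.4620753824710846)
[209 178   4   5  20] [0.6142 0.0403 0.0244] [0.6152 0.0402 0.0256] ((0.6153098344802856, 0.040300145745277405), (0.007544673513621092, 0.008188091218471527), 88.74948120117188)
bed [0.61973749 0.0895037  0.01128615] [[0.56, 0.0063, 0.0061], [0.6858, 0.1782, 0.0157]]
```

View pics/case2.png

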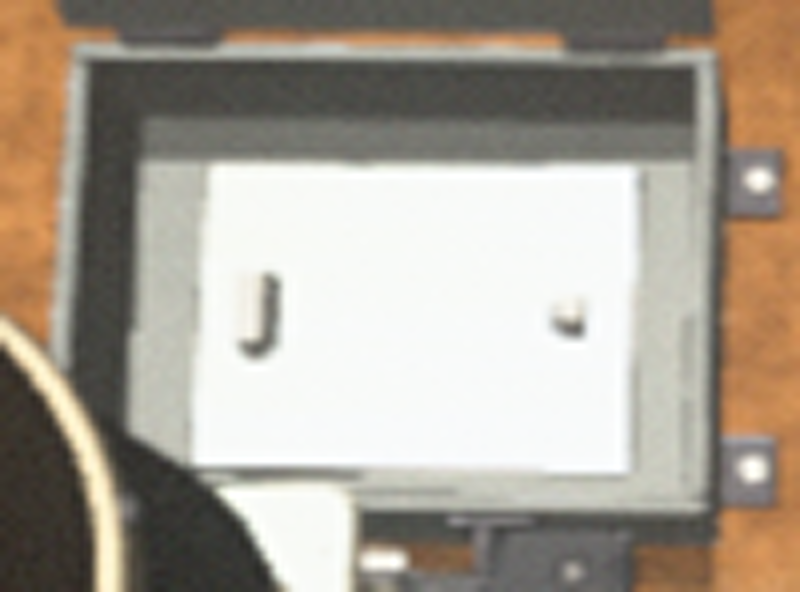

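The enlargement shows the wide lug at (258,315) and the narrow one at (570,315), on the left and right of the bed. The measured lug spacing of 97 mm matches the given 96. The seat is about (0.6152, 0.0889) with yaw about -1.2°. Now down over the rib, with the fingers at 26 mm.

To row units: 0.06 m / 0.75 = 0.08, 0.03 m / 0.75 = 0.04.

drive_effector(
  increments=[
    {"d": [0, 0, 0.04]},
    {"d": [0, 0, 0.08]},
    {"d": [0, 0, 0.08]},
    {"d": [0, 0, 0.08]},
    {"d": [0, 0, 0.08]},
    {"d": [0, 0, 0.08]},
  ],
  aperture=0.026,
)

```text
time_s: 5.5
tcp_pos: [0.5963, -0.2144, 0.1107]
eef_rot: [-179.9, 0.1, -146.0]
contact_force: [1.1, -0.4, -0.2]
gripper_width: 0.0358
gripper_force: 0.0
```

```bash
python3 -c "
from h import *
delta((.5966,-.2135,.07,-146),(.5966,-.2135,.023,-146))"
```

```text
t 5.5 p [ 0.5963 -0.2144  0.1107] [-1.7987e+02  1.2000e-01 -1.4596e+02] w 0.0358 F [ 1.1 -0.4 -0.2] j [ -2.  22. -13.   0. -54. -54.]
  -> (0.5966, -0.2135, 0.07, -146) [-0.0007  0.0007  0.0407] [-0.13  0.12  0.04]
  -> (0.5966, -0.2135, 0.023, -146) [-0.0006  0.0008  0.0877] [-0.13  0.12  0.04]
```

To row units: 0.087 m / 0.75 = 0.116, 0.085 m / 0.75 = 0.1133.

drive_effector(
  increments=[
    {"d": [0, 0.0013, 0.02]},
    {"d": [0, 0.0013, 0.04]},
    {"d": [0, 0.0013, 0.06]},
    {"d": [0, 0.0013, 0.08]},
    {"d": [0, 0.0013, 0.1]},
    {"d": [0, 0.0013, 0.1133]},
    {"d": [0, 0.0013, 0.116]},
    {"d": [0, 0.0013, 0.116]},
    {"d": [0, 0.0013, 0.116]},
  ],
)

```text
time_s: 6.25
tcp_pos: [0.5953, -0.214, 0.0227]
eef_rot: [-179.9, 0.1, -146.0]
contact_force: [0.7, 0.4, -0.7]
gripper_width: 0.0259
gripper_force: 0.0
```

drive_effector(
  increments=[
    {},
    {},
    {},
    {},
    {},
  ],
  aperture=0,
  clamp_n=35,
)

```text
time_s: 6.67
tcp_pos: [0.5953, -0.2141, 0.0226]
eef_rot: [-179.9, 0.1, -146.0]
contact_force: [0.4, -1.2, 5.5]
gripper_width: 0.0119
gripper_force: 35.0
```

To row units: -0.187 m / 0.75 = -0.2493, -0.17 m / 0.75 = -0.2267.

drive_effector(
  increments=[
    {"d": [0, 0, -0.0267]},
    {"d": [0, 0, -0.0667]},
    {"d": [0, 0, -0.12]},
    {"d": [0, 0, -0.1733]},
    {"d": [0, 0, -0.2267]},
    {"d": [0, 0, -0.2493]},
    {"d": [0, 0, -0.2493]},
    {"d": [0, 0, -0.2493]},
    {"d": [0, 0, -0.2493]},
  ],
)

```text
time_s: 7.42
tcp_pos: [0.5932, -0.2135, 0.2068]
eef_rot: [179.9, -0.1, -146.1]
contact_force: [0.8, -0.9, -3.2]
gripper_width: 0.0119
gripper_force: 35.0
```

```bash
python3 -c "
from h import *
delta((.6138,.0889,.21,-181.2))"
```

```text
t 7.4167 p [ 0.5932 -0.2135  0.2068] [ 1.7986e+02 -9.0000e-02 -1.4606e+02] w 0.0119 F [ 0.8 -0.9 -3.2] j [ -2.  17.  -7.  -0. -66. -54.]
  -> (0.6138, 0.0889, 0.21, -181.2) [-0.1859  0.2394 -0.0029] [ 0.11 -0.13 35.14]
```

To row units: 0.239 m / 0.75 = 0.3187, 0.233 m / 0.75 = 0.3107, 35.1 degrees / 45 = 0.78.

drive_effector(
  increments=[
    {"d": [-0.02, 0.0267, 0], "turn_vec": [0, 0, 0.0667]},
    {"d": [-0.0467, 0.06, 0], "turn_vec": [0, 0, 0.1556]},
    {"d": [-0.0733, 0.0933, 0], "turn_vec": [0, 0, 0.2222]},
    {"d": [-0.1, 0.128, 0], "turn_vec": [0, 0, 0.3111]},
    {"d": [-0.1227, 0.16, 0], "turn_vec": [0, 0, 0.4]},
    {"d": [-0.1467, 0.1893, 0], "turn_vec": [0, 0, 0.4667]},
    {"d": [-0.1733, 0.224, 0], "turn_vec": [0, 0, 0.5556]},
    {"d": [-0.2, 0.256, 0], "turn_vec": [0, 0, 0.6222]},
    {"d": [-0.2227, 0.288, 0], "turn_vec": [0, 0, 0.7111]},
    {"d": [-0.24, 0.3107, 0], "turn_vec": [0, 0, 0.7556]},
    {"d": [-0.248, 0.3187, 0], "turn_vec": [0, 0, 0.78]},
    {"d": [-0.248, 0.3187, 0], "turn_vec": [0, 0, 0.78]},
  ],
)

```text
time_s: 8.42
tcp_pos: [0.6142, 0.0902, 0.2058]
eef_rot: [-179.9, -0.2, 178.9]
contact_force: [-0.1, -0.4, -2.4]
gripper_width: 0.0115
gripper_force: 35.0
```

drive_effector(
  increments=[
    {},
    {},
    {},
    {},
  ],
)

```text
time_s: 8.75
tcp_pos: [0.615, 0.0873, 0.2082]
eef_rot: [-180.0, -0.0, 178.8]
contact_force: [-0.7, -0.8, -2.4]
gripper_width: 0.0119
gripper_force: 35.0
```

Run:
```python
from h import *
for n in("top","scene","wrist"):
    c=cap(n);np.savez(n+"3.npz",**c);cv2.imwrite(f"pics/{n}3.png",c["frame"][:,:,::-1])
delta((.6138,.0889,.21,-181.2),(.6138,.0889,.07,-181.2),(.6138,.0889,.035,-181.2))
```

```text
t 8.9 p [0.6151 0.0876 0.2086] [180.     0.   178.82] w 0.0116 F [ 1.1  1.5 -2.5] j [  26.   16.   -8.   -0.  -66. -117.]
  -> (0.6138, 0.0889, 0.21, -181.2) [ 0.0013  0.0012 -0.0014] [0.   0.   0.02]
  -> (0.6138, 0.0889, 0.07, -181.2) [0.0014 0.0012 0.1386] [0.   0.   0.02]
  -> (0.6138, 0.0889, 0.035, -181.2) [0.0014 0.0012 0.1736] [0.   0.   0.02]
```

View pics/wrist3.png

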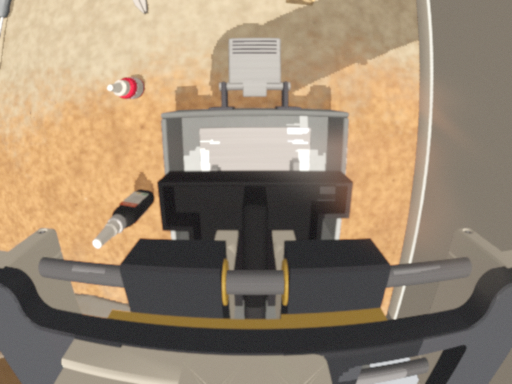

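View pics/scene3.png

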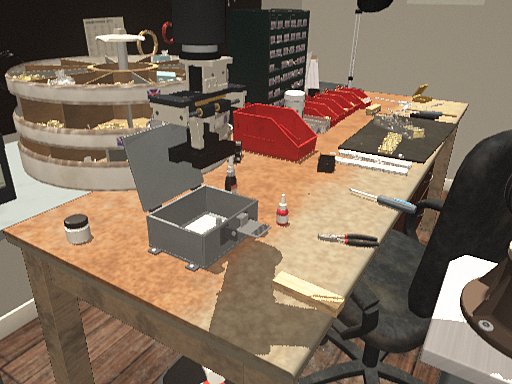

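The wrist view shows the tray held level and square at (255,200) over the case, with the lid clear behind it. The scene view agrees: lid at (160,165), bottles standing. Lower it in stages.

To row units: 0.135 m / 0.75 = 0.18, 0.13 m / 0.75 = 0.1733.

drive_effector(
  increments=[
    {"d": [0.0019, 0.0016, 0.0267]},
    {"d": [0.0019, 0.0016, 0.0533]},
    {"d": [0.0019, 0.0016, 0.08]},
    {"d": [0.0019, 0.0016, 0.1067]},
    {"d": [0.0019, 0.0016, 0.1333]},
    {"d": [0.0019, 0.0016, 0.1533]},
    {"d": [0.0019, 0.0016, 0.1733]},
    {"d": [0.0019, 0.0016, 0.18]},
    {"d": [0.0019, 0.0016, 0.18]},
    {"d": [0.0019, 0.0016, 0.18]},
    {"d": [0.0019, 0.0016, 0.18]},
  ],
)

```text
time_s: 9.82
tcp_pos: [0.6146, 0.0896, 0.0747]
eef_rot: [180.0, 0.1, 178.9]
contact_force: [0.8, 0.3, -1.7]
gripper_width: 0.0119
gripper_force: 35.0
```

```bash
python3 -c "
from h import *
delta((.6138,.0889,.055,-181.2),(.6138,.0889,.035,-181.2))"
```

```text
t 9.8167 p [0.6146 0.0896 0.0747] [1.7997e+02 1.0000e-01 1.7888e+02] w 0.0119 F [ 0.8  0.3 -1.7] j [  26.   23.  -17.    0.  -50. -117.]
  -> (0.6138, 0.0889, 0.055, -181.2) [ 0.0008 -0.0008  0.0197] [0.03 0.1  0.08]
  -> (0.6138, 0.0889, 0.035, -181.2) [ 0.0008 -0.0008  0.0397] [0.03 0.1  0.08]
```

To row units: 0.03 m / 0.75 = 0.04, 0.028 m / 0.75 = 0.0373.

drive_effector(
  increments=[
    {"d": [0.0011, -0.0009, 0.008]},
    {"d": [0.0011, -0.0009, 0.016]},
    {"d": [0.0011, -0.0009, 0.024]},
    {"d": [0.0011, -0.0009, 0.0293]},
    {"d": [0.0011, -0.0009, 0.0333]},
    {"d": [0.0011, -0.0009, 0.0373]},
    {"d": [0.0011, -0.0009, 0.04]},
    {"d": [0.0011, -0.0009, 0.04]},
  ],
)

```text
time_s: 10.48
tcp_pos: [0.6128, 0.0887, 0.043]
eef_rot: [-180.0, -0.0, 178.9]
contact_force: [0.3, 0.0, -2.3]
gripper_width: 0.0121
gripper_force: 35.0
```

To row units: 0.008 m / 0.75 = 0.0107, 0.007 m / 0.75 = 0.0093.

drive_effector(
  increments=[
    {"d": [0, 0, 0.002]},
    {"d": [0, 0, 0.004]},
    {"d": [0, 0, 0.006]},
    {"d": [0, 0, 0.008]},
    {"d": [0, 0, 0.0093]},
    {"d": [0, 0, 0.0107]},
    {"d": [0, 0, 0.0107]},
    {"d": [0, 0, 0.0107]},
  ],
)

```text
time_s: 11.15
tcp_pos: [0.613, 0.0888, 0.0355]
eef_rot: [-180.0, -0.0, 178.9]
contact_force: [0.5, 0.1, -1.6]
gripper_width: 0.0119
gripper_force: 35.0
```

To row units: 0.0015 m / 0.75 = 0.002, 0.001 m / 0.75 = 0.0013.

drive_effector(
  increments=[
    {"d": [0, 0, 0.0007]},
    {"d": [0, 0, 0.0013]},
    {"d": [0, 0, 0.002]},
    {"d": [0, 0, 0.002]},
    {"d": [0, 0, 0.002]},
  ],
)

```text
time_s: 11.57
tcp_pos: [0.613, 0.0888, 0.0345]
eef_rot: [180.0, 0.0, 178.9]
contact_force: [-2.7, 0.4, 5.4]
gripper_width: 0.0119
gripper_force: 35.0
```

Seated on the bed: +5 N at the expected height. Release with a small opening, then straight up.

drive_effector(
  increments=[
    {},
    {},
    {},
    {},
  ],
  aperture=0.026,
)

```text
time_s: 11.9
tcp_pos: [0.6131, 0.0888, 0.0339]
eef_rot: [180.0, 0.0, 178.9]
contact_force: [1.1, -0.8, 0.4]
gripper_width: 0.0253
gripper_force: 0.0
```

drive_effector(
  increments=[
    {"d": [0, 0, -0.0133]},
    {"d": [0, 0, -0.04]},
    {"d": [0, 0, -0.08]},
    {"d": [0, 0, -0.12]},
    {"d": [0, 0, -0.16]},
    {"d": [0, 0, -0.2]},
    {"d": [0, 0, -0.2267]},
    {"d": [0.0667, 0, -0.2267]},
    {"d": [0.12, 0, -0.2267]},
    {"d": [0.1733, 0, -0.2267]},
    {"d": [0.1733, 0, -0.2267]},
    {"d": [0.1733, 0, -0.2267]},
  ],
)

```text
time_s: 12.9
tcp_pos: [0.4809, 0.0911, 0.2056]
eef_rot: [179.9, 0.1, 178.9]
contact_force: [0.1, 0.3, -0.2]
gripper_width: 0.0261
gripper_force: 0.0
```

Run:
```python
from h import *
c=cap("top");W=pts(c);z=W[...,2];f=c["frame"]
cv2.imwrite("pics/end.png",cv2.resize(f[90:240,130:280,::-1],None,fx=4,fy=4))
t=np.zeros(z.shape,bool);t[148:206,152:230]=1
for n,a,b in(("rib",.059,.072),("tray",.03,.072)):
    P=W[t&(z>a)&(z<b)&(f.max(2)<70)];print(n,len(P),np.median(P,0).round(4),cv2.minAreaRect(np.float32(P[:,:2])))
```

```text
rib 126 [0.6158 0.0902 0.0655] ((0.6497475504875183, 0.07321199774742126), (0.06803267449140549, 0.14071600139141083), 51.92799758911133)
tray 484 [0.6297 0.0912 0.0426] ((0.6298868656158447, 0.09207915514707565), (0.1754186600446701, 0.11335766315460205), 88.62998962402344)
```

View pics/end.png

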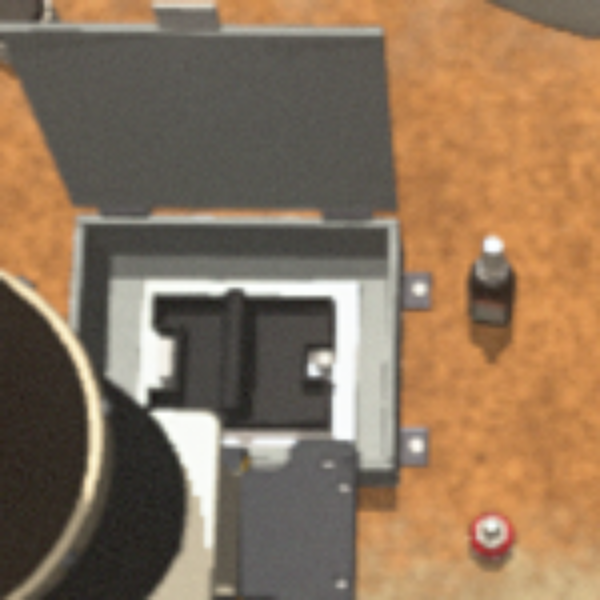

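The final view shows the tray flat in the case (245,360), with the wide notch over the wide lug (160,360) and the narrow over the narrow (318,362). The lid is open and both bottles are standing.

```bash
python3 -c "
from plant import r
print(r.close_job())"
```

```text
the job is handed in; nothing more can be done
None
```

I handed the job in at about 13 s of robot time: the lid sprang open untouched and the paddle was released, the tray sits flat on its lugs the right way round, and both bottles were left standing; the hand-in returned no verdict.

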